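# Close the gearbox on its dowels and hold it shut

### The arm

A 6-joint arm with a two-finger parallel gripper is mounted at the origin on the work surface. World frame = base frame: x ahead of the robot, y to its left, z up, the work surface at z = 0. Lengths are in m, angles in rad, forces in N, time in s.
With the tool pointing down it reaches from about 0.3 to 0.775 m from the base axis. Payload 14.6 kg.
Tool frame: the origin (TCP) lies on the centre line of the jaws, within the pads' length; the fingertips stand 19 mm ahead of it and the grasp point (between the pads) is the TCP; z points along the fingers, x is the direction in which the jaws open and shut, and the axes are right-handed (so a half turn about z gives the same grasp; the last joint's range is limited). The gripper opens to 94 mm and grips with 3 to 60 N. Pads are 16 mm wide; open, the fingers measure 119 mm over their backs; the gripper's body (75 mm by 177 mm) begins 78 mm behind the grasp point.
Start: joints at [-1.353, 0.3, 1.521, -0, 1.321, -0.067], TCP at [0.155, -0.528, 0.224] pointing down, gripper open.
Joint ranges: [-3.03, 3.03], [-0.79, 2.21], [0.23, 2.52], [-1.04, 4.18], [0, 3.07], [-2.55, 2.55]. Speed limits (rad/s): [2.22, 2.22, 2.57, 3.14, 3.14, 3.14].

### API

Orientations are given as [roll, pitch, yaw] about the fixed x, y, z axes, in that order (R = Rz(yaw) Ry(pitch) Rx(roll)).
In Python, from station import ctrl, imaging gives the robot as it stands.
- The arm moves only by the shell command python3 -m handwheel 'ROWS' [OPENING] [FORCE]. ROWS is JSON, a list that holds one entry, the list of rows, each a list of 4 numbers: the shift along the tool's x, y, z in m, then the turn about the tool's z in rad. A call has 1 to 10 rows; each row shifts and turns the pose as measured when the row begins, along the tool's axes as they then stand; what a row does not reach is not made up. A row lasts 1/10 s, in which the tool goes at most 50 mm and 8.59 degrees, less where a joint would pass 70% of its speed; a pose out of reach is approached as far as the arm can. A call is refused whole if a number of a shift passes 0.05 or a number of a turn 0.15, either way. A call with a gripper value outside its range is refused whole. OPENING is the finger opening in m, from 0 to 0.094, set as the call begins (- or left out, the last holds). The fingers move at their own pace and stop on an object; FORCE is the grip in N (left out, the last holds). Time passes only in rows, so rows that do not move let the fingers close. It gives the time, the measured TCP pose, the force and the opening at its end, in the units of the state.
- ctrl.get_obs(): the state, without advancing time (a new reading comes with each control period).
- imaging.camera(name): name is "side" or "top"; returns the picture (384x512x3 uint8, red, green, blue); there is no depth.
- imaging.camera_model(name): a dict with "camera_matrix" (3x3 intrinsics, pixels), "k1" (the pictures are not rectified: a ray, as slopes to the right and down, at radius r is drawn at 1 + k1 r^2 times it, then the intrinsics apply), "position" and "attitude" of the camera in the world. Camera axes: x right, y up, looking along -z (the intrinsics and any distortion apply to the point x, -y, -z); pixel columns grow to the right and rows downward; lengths in m; the calibration is good to about 2 mm. A picture is of the moment at which its call begins. camera_model takes no time and is no camera call.
- ctrl.hand_in(): hands the job in, once; it reports no verdict.
The state is a dict: "time_s": time; "qpos": joint angles; "joint_vel": joint speeds; "tau": joint torques, N m; "ee_pos": TCP position; "eef_rot": TCP orientation; "force": force on the tool from outside, world axes, zero at the start; "moment": the same for the moment, N m; "grip_width": finger opening in m.
Only numpy, scipy, OpenCV 4.12 (cv2) and the standard library are available. Lean on these libraries where they do the work, as an engineer would, in place of code of your own. Each camera call takes 0.05 s, during which the arm holds its last target. There are 200 camera calls.

### The job

Two identical lower gearbox halves are fixed to the bench: one has its ball bearing in the bore, the other still has a plastic transit plug with a pull stub. Pick up the loose cover, set it on both dowels of the half that has the bearing, push it down against the spring ring until it sits flush on the flange all round, and finish while still holding it pressed down there: do not let go. Leave the bearing, the plug and everything else on the bench where they are.

Things in the scene. Friction and masses are not known exactly. Their poses are not given: they have to be found in the camera images.
- cover_mid (a point): centre, half-way up its 40 mm height, of the loose cover (upper half, 0.36 kg) lying flat on the bench right way up: aluminium plate 110 (x) x 80 (y) x 12 mm, on it a central upright block 24 (x) x 44 (y) x 28 mm high to hold it by. Axes: the cover's, z up. It fits one way round: its x along the housing's x. Flush on a housing this point is 60 mm above the housing's origin, on the unpressed ring 65 mm
- cover_hole_a (a point): axis, at the underside, of the cover's dowel hole at (x, y) = (42, 24) mm from the cover's centre; straight through hole, 10 mm diameter
- cover_hole_b (a point): axis, at the underside, of the cover's dowel hole at (x, y) = (-42, 0) mm from the cover's centre; straight through hole, 10 mm diameter
- housing_1: lower half of an aluminium gearbox, fixed to the bench, same as the other: block 110 (x) x 80 (y) x 40 mm high on a 140 x 100 x 8 mm foot. Origin: centre of the underside, z up; flat top flange at z = 40. Bore in the middle 42 mm across, floor at z = 20; round it a spring ring 58 mm across. Two steel dowels, diameter 8, tapered tips, 16 mm tall on the flange at (x, y) = (42, 24) and (-42, 0) mm
- housing_2: lower half of an aluminium gearbox, fixed to the bench, same as the other: block 110 (x) x 80 (y) x 40 mm high on a 140 x 100 x 8 mm foot. Origin: centre of the underside, z up; flat top flange at z = 40. Bore in the middle 42 mm across, floor at z = 20; round it a spring ring 58 mm across. Two steel dowels, diameter 8, tapered tips, 16 mm tall on the flange at (x, y) = (42, 24) and (-42, 0) mm
- dowel_1_a (a point): root of the (42, 24) mm dowel of housing_1 on its axis, at flange height (the dowel's tip is 16 mm above)
- dowel_1_b (a point): root of the (-42, 0) mm dowel of housing_1 on its axis, at flange height (the dowel's tip is 16 mm above)
- dowel_2_a (a point): root of the (42, 24) mm dowel of housing_2 on its axis, at flange height (the dowel's tip is 16 mm above)
- dowel_2_b (a point): root of the (-42, 0) mm dowel of housing_2 on its axis, at flange height (the dowel's tip is 16 mm above)
- ring_1 (a joint): spring ring of housing_1: 0 = standing 5 mm proud of the flange, grows as it is pressed down, 0.005 m = level with the flange. It pushes back with about 5.5 N at 0, rising to about 12 N at 0.005 m; the cover's own weight (about 3 to 4 N) does not push it down
- ring_2 (a joint): spring ring of housing_2: 0 = standing 5 mm proud of the flange, grows as it is pressed down, 0.005 m = level with the flange. It pushes back with about 5.5 N at 0, rising to about 12 N at 0.005 m; the cover's own weight (about 3 to 4 N) does not push it down
- bearing_mid (a point): centre of the ball bearing, a steel ring 40 mm across and 16 mm high with a hole in the middle; it lies in the bore of one of the housings, its top 4 mm below the flange
- plug_mid (a point): centre of the transit plug, a black plastic disc 40 mm across and 14 mm high with an upright pull stub (16 mm diameter, up to 32 mm above the underside); it lies in the bore of the other housing and its stub stands 12 mm above the flange
- screwdriver: bystander: screwdriver lying on the bench
- wrench: bystander: wrench lying on the bench
- jar: bystander: glass jar, 60 mm across, 70 mm high
- mallet: bystander: hammer lying on the bench
- spacer: bystander: short steel tube standing on end, 34 mm across, 30 mm high
- v_block: bystander: dark steel block 50 x 40 x 35 mm
Not all that is in view belongs to the job. Leave any orange look-alike of the part that bears cover_mid alone. What is shaped like the part that bears bearing_mid but blue is not meant.

How it is judged:
By the outcome, as a careful person would: the job done as asked, in the order asked, and still so for the second after the job is handed in, while the arm keeps its last pose, push and grip.
It also fails if it takes over 45 s, if anything falls off the work surface, if the arm or the gripper's body presses on something with over 40 N, if the wrist force passes 120 N, or if a joint passes its speed limit or range.

## Working session

There is one attempt and no reset: what is moved stays moved. The work goes in short steps, Python scripts to look and compute and a shell command to move; the robot and the scene stay as the last step left them, time stands still between calls to the robot, and variables do not carry over. Pictures are saved under pics/ and viewed, about 8 in all and at most 12, crops included, and the job is handed in when it is done.

```bash
mkdir -p pics; ls; python3 - <<'E'
from station import ctrl, imaging
import cv2
for n in("top","side"):
    cv2.imwrite(f"pics/{n}0.png",imaging.camera(n)[:,:,::-1]); print(n,imaging.camera_model(n))
print(ctrl.get_obs())
E
```

```text
pics
top {'camera_matrix': array([[347.67787574,   0.        , 252.50589667],
       [  0.        , 347.67787574, 195.61239216],
       [  0.        ,   0.        ,   1.        ]]), 'k1': 0.00272919664014717, 'position': array([0.41870444, 0.02089564, 0.77383469]), 'attitude': array([ 2.02012189e-01, -3.41079250e-04, -1.71257084e+00])}
side {'camera_matrix': array([[401.41920367,   0.        , 253.76707423],
       [  0.        , 401.41920367, 187.89215722],
       [  0.        ,   0.        ,   1.        ]]), 'k1': -0.1294263443008588, 'position': array([ 0.36401255, -0.84395164,  0.7742729 ]), 'attitude': array([ 8.86269646e-01,  7.06877569e-04, -2.32611914e-01])}
{'time_s': 0.1, 'qpos': array([-1.35257941e+00,  3.00399572e-01,  1.52149009e+00,  1.20986473e-05,
        1.32068648e+00, -6.65614001e-02]), 'joint_vel': array([ 9.86335525e-04, -1.75454829e-03, -1.73409585e-03, -2.42920103e-05,
       -8.74760030e-04,  7.13976401e-04]), 'tau': array([ 1.83125398e-03, -5.32637000e+01, -3.53281510e+01,  7.09882937e-02,
        2.34444276e-02, -4.46721367e-05]), 'ee_pos': array([ 0.15449632, -0.52764529,  0.22396404]), 'eef_rot': array([-3.14151555e+00,  9.80531476e-04, -1.28602098e+00]), 'force': array([-0.74164756,  0.81604379, -0.32483273]), 'moment': array([ 0.0592839 ,  0.04384443, -0.04930856]), 'grip_width': 0.09394633747619571}
```

View pics/top0.png

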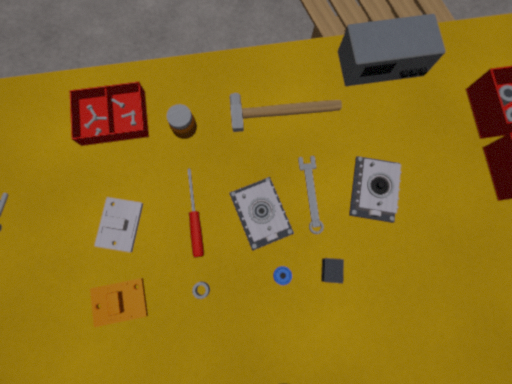

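View pics/side0.png

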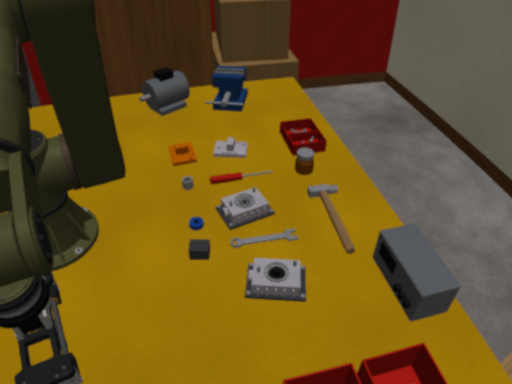

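The top view shows the grey cover at (119,225), and the orange look-alike at (118,302) is to be left alone. The two housings are at (261,211), with a bright ring in the bore, and (377,188), with a dark centre. I'll confirm all three in an enlarged montage.

```bash
cat > h.py <<'E'
import numpy as np, cv2
from scipy.spatial.transform import Rotation as Ro
from station import ctrl, imaging
def cam(n):
    m=imaging.camera_model(n); R=Ro.from_euler('xyz',m['attitude']).as_matrix()@np.diag([1,-1,-1.])
    return m['camera_matrix'],np.array([m['k1'],0,0,0.]),R,m['position']
def proj(n,P):
    K,d,R,p=cam(n); return cv2.projectPoints(np.atleast_2d(P).astype(float),cv2.Rodrigues(R.T)[0],-R.T@p,K,d)[0][:,0]
def back(n,uv,z):
    K,d,R,p=cam(n); q=cv2.undistortPoints(np.array(uv,float).reshape(-1,1,2),K,d)[:,0]
    r=np.c_[q,np.ones(len(q))]@R.T; return p+r*((z-p[2])/r[:,2])[:,None]
def crop(img,c,w,s): # w half-size, s scale
    M=np.float32([[s,0,-s*(c[0]-w)],[0,s,-s*(c[1]-w)]]); return cv2.warpAffine(img,M,(2*w*s,2*w*s),flags=cv2.INTER_CUBIC)
E
python3 - <<'E'
from h import *
t=cv2.imread('pics/top0.png');s=cv2.imread('pics/side0.png')
a=np.hstack([crop(t,c,33,4) for c in((119,225),(261,212),(376,189))])
b=np.hstack([crop(s,c,33,4) for c in((230,147),(245,206),(276,278))])
cv2.imwrite('pics/m0.png',np.vstack([a,b]))
print(a.shape)
E
```

```text
(264, 792, 3)
```

View pics/m0.png

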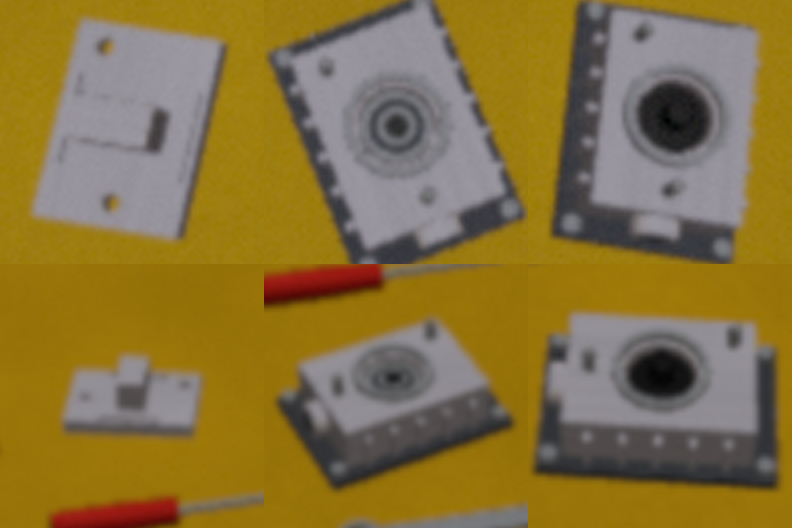

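The cover is confirmed: grey, with its central block and two holes. The middle housing at (261,211) holds the steel bearing, and the right one at (377,188) holds the black plug. So the target is the middle housing. Next I fit the poses.

```bash
cat >> h.py <<'E'
from scipy.optimize import least_squares
def fit(obs,z0,x0): # obs: (cam,[local xyz],[uv]); pose x,y,yaw
    def f(q):
        c,s=np.cos(q[2]),np.sin(q[2]); r=[]
        for n,l,uv in obs:
            w=[q[0]+c*l[0]-s*l[1],q[1]+s*l[0]+c*l[1],z0+l[2]]
            r+=list(proj(n,w)[0]-uv)
        return np.array(r)
    S=least_squares(f,x0,loss='soft_l1',x_scale=[.01,.01,.1]); return S.x,f(S.x).reshape(-1,2)
E
cat > m.py <<'E'
from h import *
def pts(n,off,L): return [(n,l,np.array(off)+np.array(p)/4.-.0) for l,p in L]
z=.012
co=pts('top',(86,192),[((.055,.04,z),(82,19)),((.055,-.04,z),(224,42)),((-.055,.04,z),(33,214)),((.042,.024,z),(106,46)),((-.042,0,z),(111,202))])
cs=pts('side',(197,114),[((-.055,.04,z),(77,106)),((.055,.04,z),(202,110)),((.055,-.04,z),(193,167)),((-.055,-.04,z),(65,165)),((.042,.024,z),(185,120)),((-.042,0,z),(85,133))])
z=.04
ho=pts('top',(228,179),[((.055,.04,z),(21,81)),((.055,-.04,z),(156,12)),((-.055,-.04,z),(239,195)),((-.055,.04,z),(101,250)),((.042,.024,.056),(62,66)),((-.042,0,.056),(164,191))])
hs=pts('side',(212,173),[((-.055,.04,z),(35,99)),((.055,.04,z),(174,54)),((.055,-.04,z),(226,114)),((-.055,-.04,z),(86,170)),((.042,.024,.056),(168,57)),((-.042,0,.056),(73,112))])
np.set_printoptions(precision=4,suppress=True)
for nm,a,b,x0 in(('cover',co,cs,[.4,.3,0]),('house',ho,hs,[.4,0,.3])):
    for k in(a,b,a+b):
        q,r=fit(k,0,x0); print(nm,q,np.abs(r).max()); 
    print(r)
E
python3 m.py
```

```text
cover [ 0.5523  0.2996 -0.3067] 0.3301158351519291
cover [ 0.5513  0.2948 -0.2939] 1.3527694487802933
cover [ 0.5522  0.2991 -0.3036] 2.1767253256803087
[[ 0.4596 -0.0496]
 [-0.0379 -0.1238]
 [ 0.3262  0.2222]
 [ 0.0397 -0.011 ]
 [ 0.232   0.2546]
 [ 0.1082 -0.1907]
 [-0.0594 -0.0645]
 [ 0.2004 -1.4278]
 [-0.3142 -2.1767]
 [ 0.0815 -0.2214]
 [ 0.1689 -0.5693]]
house [ 0.5318 -0.0128  0.2608] 4.2466009280609285
house [ 0.5335 -0.0157  0.2595] 0.9795056662558181
house [ 0.5328 -0.0135  0.26  ] 4.780333001071341
[[ 0.3867 -4.7803]
 [ 0.6617 -1.6171]
 [ 0.6654 -0.9046]
 [ 0.3712  0.2262]
 [-0.8941  0.0739]
 [-0.0195  0.9971]
 [-0.4245 -0.083 ]
 [-0.7426 -0.4851]
 [-0.0566  0.4804]
 [-0.7374 -0.6856]
 [-0.5902 -1.1341]
 [ 0.187  -0.8444]]
```

```bash
cat > d.py <<'E'
import sys
from h import *
def delta(x,y,z,yaw):
    o=ctrl.get_obs(); R=Ro.from_euler('xyz',o['eef_rot']).as_matrix()
    d=R.T@(np.array([x,y,z])-o['ee_pos']); t=-(yaw-np.arctan2(R[1,0],R[0,0]))
    print('d tool',d.round(4),'turn',round(t,4),'| F',o['force'].round(1),'M',o['moment'].round(2),'pos',o['ee_pos'].round(4),'rpy',o['eef_rot'].round(4),'w',round(o['grip_width'],4),'t',round(o['time_s'],2),)
if __name__=='__main__': delta(*map(float,sys.argv[1:5]))
E
python3 -m handwheel '[[[0,0,0,-0.14],[0,0,0,-0.14],[0,0,0,-0.14],[0,0,0,-0.14],[0,0,0,-0.14],[0,0,0,-0.14],[0,0,0,-0.14]]]' 0.06 40; python3 d.py .552 .299 .12 -.304
```

```text
time_s: 0.8
ee_pos: [0.1543, -0.5266, 0.2214]
eef_rot: [-3.136, 0.003, -0.27]
force: [-0.4, -0.7, 0.1]
grip_width: 0.0596
d tool [ 0.1633 -0.9013  0.1059] turn 0.0338 | F [-0.4 -0.7  0.1] M [-0.07 -0.08  0.03] pos [ 0.1543 -0.5266  0.2214] rpy [-3.1361e+00  2.9000e-03 -2.7020e-01] w 0.0596 t 0.8
```

```bash
python3 -m handwheel '[[[0.008,-0.045,0,0.03],[0.008,-0.045,0,0],[0.008,-0.045,0,0],[0.008,-0.045,0,0],[0.008,-0.045,0,0],[0.008,-0.045,0,0],[0.008,-0.045,0,0],[0.008,-0.045,0,0],[0.008,-0.045,0,0],[0.008,-0.045,0,0]]]'; python3 d.py .552 .299 .12 -.304
```

```text
time_s: 1.8
ee_pos: [0.3628, -0.1054, 0.2214]
eef_rot: [-3.133, 0.005, -0.301]
force: [1.1, -0.6, 0.9]
grip_width: 0.0601
d tool [ 0.0616 -0.4414  0.1051] turn 0.0034 | F [ 1.1 -0.6  0.9] M [-0.   -0.03  0.04] pos [ 0.3628 -0.1054  0.2214] rpy [-3.1327  0.0052 -0.3006] w 0.0601 t 1.8
```

```bash
python3 -m handwheel '[[[0.006,-0.044,0,0.003],[0.006,-0.044,0.01,0],[0.006,-0.044,0.01,0],[0.006,-0.044,0.01,0],[0.006,-0.044,0.01,0],[0.006,-0.044,0.01,0],[0.006,-0.044,0.01,0],[0.006,-0.044,0.01,0],[0.006,-0.044,0.01,0],[0.006,-0.044,0.01,0]]]';  python3 -m handwheel '[[[0,0,0,0],[0,0,0,0]]]';python3 d.py .552 .299 .12 -.304; python3 - <<'E'
from h import *
o=ctrl.get_obs();print(proj('top',o['ee_pos']),proj('side',o['ee_pos']))
a=imaging.camera('top')[:,:,::-1];b=imaging.camera('side')[:,:,::-1]
cv2.imwrite('pics/t1.png',a);cv2.imwrite('pics/s1.png',b)
cv2.imwrite('pics/m1.png',np.hstack([crop(a,(119,225),40,5),crop(b,(230,140),40,5)]))
E
```

```text
time_s: 2.8
ee_pos: [0.5549, 0.3175, 0.1313]
eef_rot: [-3.134, 0.003, -0.301]
force: [-0.1, -0.2, -0.2]
grip_width: 0.0597
time_s: 3.0
ee_pos: [0.5543, 0.3214, 0.1267]
eef_rot: [-3.137, 0.007, -0.297]
force: [0.1, -0.7, 0.3]
grip_width: 0.0601
d tool [0.0044 0.0221 0.0066] turn 0.0066 | F [ 0.1 -0.7  0.3] M [-0.09 -0.09  0.02] pos [0.5543 0.3214 0.1267] rpy [-3.1373  0.0073 -0.2974] w 0.0601 t 3.0
[[ 83.51338009 216.89849491]] [[228.68199142 114.45729689]]
```

View pics/m1.png

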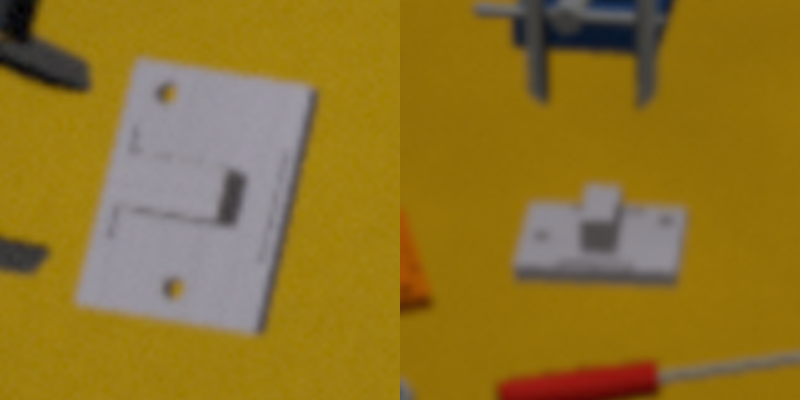

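The fingers straddle the block: jaw midline at about x = 592 against the block at 600 in the side crop. I correct by 22 mm and descend.

```bash
python3 -m handwheel '[[[0.004,0.02,0,0.006],[0,0.002,0.02,0],[0,0,0.02,0],[0,0,0.01,0],[0,0,0,0],[0,0,0,0]]]'; python3 d.py .552 .299 .034 -.304
```

```text
time_s: 3.7
ee_pos: [0.5523, 0.2931, 0.0819]
eef_rot: [-3.132, 0.001, -0.31]
force: [0.0, -0.4, 0.6]
grip_width: 0.0597
d tool [-0.002  -0.0051  0.0479] turn -0.0062 | F [ 0.  -0.4  0.6] M [-0.02 -0.06  0.02] pos [0.5523 0.2931 0.0819] rpy [-3.1322e+00  1.4000e-03 -3.1020e-01] w 0.0597 t 3.7
```

```bash
python3 -m handwheel '[[[-0.001,-0.005,0.015,-0.004],[0,0,0.015,0],[0,0,0.01,0],[0,0,0,0],[0,0,0,0]]]'; python3 d.py .552 .299 .034 -.304;python3 -m handwheel '[[[0,0,0,0]]]'; python3 d.py .552 .299 .034 -.304
```

```text
time_s: 4.2
ee_pos: [0.5533, 0.2993, 0.0396]
eef_rot: [-3.131, 0.0, -0.306]
force: [0.0, -0.1, 0.3]
grip_width: 0.0595
d tool [-0.0012  0.0008  0.0056] turn -0.0016 | F [ 0.  -0.1  0.3] M [-0.03 -0.06  0.01] pos [0.5533 0.2993 0.0396] rpy [-3.1311e+00  3.0000e-04 -3.0560e-01] w 0.0595 t 4.2
time_s: 4.3
ee_pos: [0.5534, 0.2994, 0.0396]
eef_rot: [-3.131, 0.0, -0.306]
force: [-0.2, -0.3, -1.0]
grip_width: 0.06
d tool [-0.0012  0.0008  0.0056] turn -0.0015 | F [-0.2 -0.3 -1. ] M [-0.03 -0.07 -0.  ] pos [0.5534 0.2994 0.0396] rpy [-3.1312e+00  3.0000e-04 -3.0550e-01] w 0.06 t 4.3
```

```bash
python3 -m handwheel '[[[-0.001,0.001,0.005,0],[0,0,0,0],[0,0,0,0]]]'; python3 -m handwheel '[[[0,0,0,0],[0,0,0,0],[0,0,0,0],[0,0,0,0],[0,0,0,0],[0,0,0,0]]]' 0 50; python3 d.py .552 .299 .034 -.304
```

```text
time_s: 4.6
ee_pos: [0.5524, 0.2989, 0.0351]
eef_rot: [-3.13, -0.001, -0.306]
force: [0.3, -0.1, 0.0]
grip_width: 0.0598
time_s: 5.2
ee_pos: [0.5526, 0.299, 0.0357]
eef_rot: [-3.13, -0.001, -0.306]
force: [-0.3, 0.1, -0.5]
grip_width: 0.0235
d tool [-0.0005  0.0002  0.0017] turn -0.0016 | F [-0.3  0.1 -0.5] M [ 0.01 -0.09 -0.05] pos [0.5526 0.299  0.0357] rpy [-3.1297e+00 -1.2000e-03 -3.0560e-01] w 0.0235 t 5.2
```

```bash
python3 -m handwheel '[[[0,0,-0.015,0],[0,0,-0.02,0],[0,0,-0.02,0],[0,0,-0.02,0],[0,0,-0.02,-0.1],[0,0,0,-0.12],[0,0,0,-0.12],[0,0,0,-0.12],[0,0,0,-0.09],[0,0,0,0]]]'; python3 d.py .533 -.014 .13 .26
```

```text
time_s: 6.2
ee_pos: [0.5508, 0.2971, 0.1413]
eef_rot: [-3.133, -0.006, 0.266]
force: [-1.1, 0.3, -4.6]
grip_width: 0.0235
d tool [-0.0988  0.2956  0.0081] turn 0.0056 | F [-1.1  0.3 -4.6] M [-0.1  -0.12 -0.01] pos [0.5508 0.2971 0.1413] rpy [-3.1328 -0.0059  0.2656] w 0.0235 t 6.2
```

```bash
python3 -m handwheel '[[[-0.006,0.018,0,0],[-0.011,0.033,0,0],[-0.011,0.033,0,0],[-0.011,0.033,0,0],[-0.011,0.033,0,0],[-0.011,0.033,0,0],[-0.011,0.033,0,0],[-0.010,0.03,0,0],[-0.006,0.018,0,0],[0,0,0,0]]]'; python3 -m handwheel '[[[0,0,0,0],[0,0,0,0]]]'; python3 d.py .533 -.014 .13 .26
```

```text
time_s: 7.2
ee_pos: [0.5296, 0.0095, 0.1431]
eef_rot: [-3.133, -0.008, 0.236]
force: [0.5, 1.6, -3.4]
grip_width: 0.0236
time_s: 7.4
ee_pos: [0.5297, 0.0101, 0.1438]
eef_rot: [-3.133, -0.008, 0.232]
force: [0.2, 0.5, -3.8]
grip_width: 0.0237
d tool [-0.0024  0.0243  0.0136] turn -0.0277 | F [ 0.2  0.5 -3.8] M [-0.   -0.13  0.01] pos [0.5297 0.0101 0.1438] rpy [-3.1329 -0.0082  0.2323] w 0.0237 t 7.4
```

```bash
python3 -m handwheel '[[[-0.002,0.014,0.01,-0.028],[0,0.01,0.01,0],[0,0,0.005,0],[0,0,0,0],[0,0,0,0],[0,0,0,0]]]';  python3 d.py .533 -.014 .115 .26; python3 - <<'E'
from h import *
a=imaging.camera('top')[:,:,::-1];b=imaging.camera('side')[:,:,::-1]
cv2.imwrite('pics/t2.png',a);cv2.imwrite('pics/s2.png',b)
t=cv2.imread('pics/top0.png');s=cv2.imread('pics/side0.png')
p=ctrl.get_obs()['ee_pos']-[0,0,.03]
ct=proj('top',p)[0].round();cs=proj('side',p)[0].round();print(ct,cs)
A=np.hstack([crop(a,ct,36,5),crop(t,(261,212),36,5)]);B=np.hstack([crop(b,cs,36,5),crop(s,(245,206),36,5)])
cv2.imwrite('pics/m2a.png',A);cv2.imwrite('pics/m2b.png',B)
E
```

```text
time_s: 8.0
ee_pos: [0.5344, -0.01, 0.1178]
eef_rot: [-3.132, -0.009, 0.261]
force: [0.9, -0.6, -4.3]
grip_width: 0.0235
d tool [-0.0024  0.0035  0.0028] turn 0.001 | F [ 0.9 -0.6 -4.3] M [-0.06 -0.08 -0.02] pos [ 0.5344 -0.01    0.1178] rpy [-3.1325 -0.0087  0.261 ] w 0.0235 t 8.0
[260. 206.] [244. 186.]
```

View pics/m2a.png

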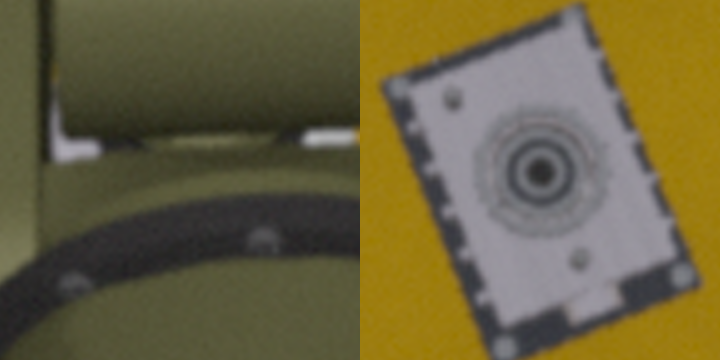

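View pics/m2b.png

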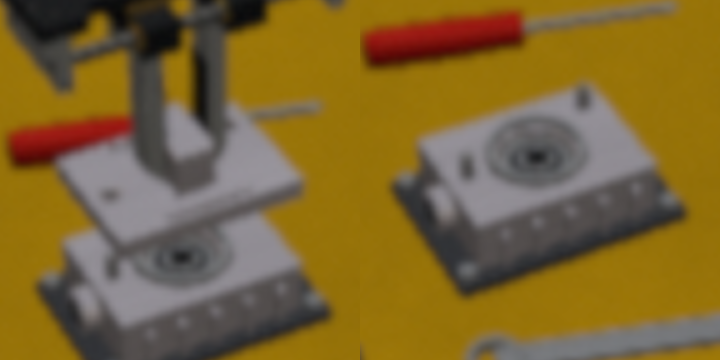

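The top view of the held cover is blocked by the arm. The side view shows the cover above the housing, with hole B at about (230,189) full-frame and dowel B below it. I'll refine both poses by edge fitting, so that shared calibration errors cancel.

```bash
cat > e.py <<'E'
from h import *
from scipy.ndimage import map_coordinates
C=np.array([[.055,.04],[.055,-.04],[-.055,-.04],[-.055,.04]])
def w(q,l,z): 
    c,s=np.cos(q[2]),np.sin(q[2]); l=np.atleast_2d(l); return np.c_[q[0]+c*l[:,0]-s*l[:,1],q[1]+s*l[:,0]+c*l[:,1],np.full(len(l),z)]
def efit(views,z,q,edges=(0,1,2,3),half=2.,it=6):
    # views: (cam, img); iterative fit of top-face rectangle edges
    for k in range(it):
        A=[]
        for n,img in views:
            g=cv2.GaussianBlur(img.astype(np.float32),(0,0),.7)
            for e in edges[n] if isinstance(edges,dict) else edges:
                f=np.linspace(.08,.92,40)[:,None]; l=C[e]*(1-f)+C[(e+1)%4]*f
                p=proj(n,w(q,l,z)); t=p[-1]-p[0]; nv=np.array([t[1],-t[0]])/np.hypot(*t)
                u=np.arange(-half-1,half+1.01,.1); P=p[:,None]+u[None,:,None]*nv
                G=sum(np.abs(np.gradient(map_coordinates(g[:,:,c],[P[...,1],P[...,0]],order=1),axis=1)) for c in range(3))
                G=G[:,10:-10];u=u[10:-10]; m=u[G.argmax(1)]
                good=np.abs(m-np.median(m))<.6
                for li,pi,mi in zip(l[good],p[good],m[good]): A.append((n,li,pi+mi*nv,nv))
        L=np.array([a[1] for a in A]);T=np.array([a[2] for a in A]);N=np.array([a[3] for a in A]);n_=np.array([a[0] for a in A])
        def r(x):
            o=np.zeros(len(A))
            for n in set(n_): i=n_==n; o[i]=((proj(n,w(x,L[i],z))-T[i])*N[i]).sum(1)
            return o
        S=least_squares(r,q,loss='soft_l1',f_scale=.2,x_scale=[.01,.01,.1]); q=S.x
    return q.round(4),len(A),round(np.sqrt(np.mean(r(q)**2)),2)
E
python3 - <<'E'
from e import *
I={k:cv2.imread(f'pics/{k}.png') for k in('top0','side0','s2')}
T=('top',I['top0']);S=('side',I['side0'])
print('housing top,side,both'); 
for v in([T],[S],[T,S]): print(efit(v,.04,[.533,-.015,.26]))
print('cover0');
for v in([T],[S],[T,S]): print(efit(v,.012,[.552,.299,-.305]))
z=.1178-.0357+.012
print('cover held side'); print(efit([('side',I['s2'])],z,[.534,-.01,.261],edges=(1,2)));print(efit([('side',I['s2'])],z,[.534,-.01,.261]))
E
```

```text
housing top,side,both
(array([ 0.5334, -0.0141,  0.2463]), 127, np.float64(0.3))
(array([ 0.5326, -0.0152,  0.2468]), 151, np.float64(0.3))
(array([ 0.5331, -0.0143,  0.2466]), 283, np.float64(0.36))
cover0
(array([ 0.5522,  0.3009, -0.3011]), 149, np.float64(0.35))
(array([ 0.5515,  0.2984, -0.2736]), 118, np.float64(0.47))
(array([ 0.5523,  0.3008, -0.2998]), 277, np.float64(0.44))
cover held side
(array([ 0.5336, -0.0103,  0.2761]), 77, np.float64(0.22))
(array([ 0.5339, -0.0097,  0.2658]), 135, np.float64(0.33))
```

```bash
python3 -m handwheel '[[[-0.002,0.006,0.005,0.015],[0,0,0.006,0],[0,0,0,0],[0,0,0,0],[0,0,0,0]]]';  python3 d.py .5334 -.0154 .098 .245
```

```text
time_s: 8.6
ee_pos: [0.5341, -0.0169, 0.1061]
eef_rot: [-3.133, -0.009, 0.244]
force: [-0.7, -0.1, -3.8]
grip_width: 0.0239
d tool [-0.0004 -0.0015  0.0081] turn -0.0006 | F [-0.7 -0.1 -3.8] M [-0.08 -0.07  0.05] pos [ 0.5341 -0.0169  0.1061] rpy [-3.1326 -0.0092  0.2444] w 0.0239 t 8.6
```

```bash
python3 -m handwheel '[[[-0.0005,-0.0015,0.007,0],[0,0,0,0],[0,0,0,0],[0,0,0,0]]]';  python3 d.py .5334 -.0154 .098 .245; python3 - <<'E'
from e import *
b=imaging.camera('side')[:,:,::-1];cv2.imwrite('pics/s3.png',b)
p=ctrl.get_obs()['ee_pos'];z=p[2]-.0237
for e in((1,2),(0,1,2,3)): print(efit([('side',b)],z,[.533,-.015,.25],edges=e))
c=proj('side',p-[0,0,.03])[0].round();print(c);cv2.imwrite('pics/m3.png',crop(b,c,30,10))
E
```

```text
time_s: 9.0
ee_pos: [0.5332, -0.0152, 0.0985]
eef_rot: [-3.133, -0.009, 0.245]
force: [1.1, 0.3, -4.1]
grip_width: 0.0234
d tool [0.0001 0.0002 0.0005] turn -0.0004 | F [ 1.1  0.3 -4.1] M [-0.07 -0.11 -0.02] pos [ 0.5332 -0.0152  0.0985] rpy [-3.1326 -0.0093  0.2446] w 0.0234 t 9.0
(array([ 0.5327, -0.0155,  0.2604]), 74, np.float64(0.22))
(array([ 0.533 , -0.015 ,  0.2482]), 126, np.float64(0.29))
[244. 192.]
```

View pics/m3.png

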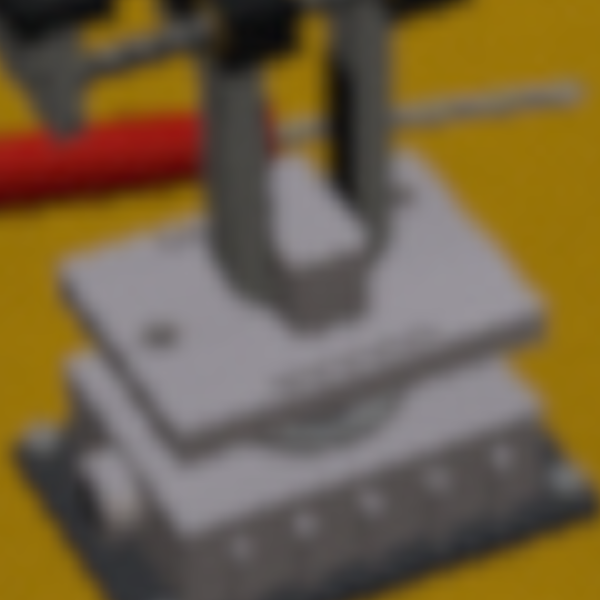

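The cover's side-view fit now matches the housing's within about 0.5 mm. I lower it gently and watch the force.

```bash
python3 -m handwheel '[[[0,0,0.003,0],[0,0,0.003,0],[0,0,0.003,0],[0,0,0,0]]]';  python3 d.py .5333 -.0154 .081 .245; python3 -m handwheel '[[[0,0,0.002,0],[0,0,0.002,0],[0,0,0,0]]]';  python3 d.py .5333 -.0154 .081 .245
```

```text
time_s: 9.45
ee_pos: [0.5334, -0.0151, 0.0889]
eef_rot: [-3.133, -0.01, 0.245]
force: [-0.2, 0.3, -3.4]
grip_width: 0.0236
d tool [-0.0003  0.0003  0.0079] turn -0.0005 | F [-0.2  0.3 -3.4] M [-0.08 -0.08  0.01] pos [ 0.5334 -0.0151  0.0889] rpy [-3.1328 -0.0097  0.2445] w 0.0236 t 9.45
time_s: 9.75
ee_pos: [0.5335, -0.0153, 0.0846]
eef_rot: [-3.133, -0.01, 0.245]
force: [-0.2, 0.3, -3.7]
grip_width: 0.0235
d tool [-0.0002  0.0001  0.0036] turn -0.0005 | F [-0.2  0.3 -3.7] M [-0.13 -0.04  0.03] pos [ 0.5335 -0.0153  0.0846] rpy [-3.133  -0.0096  0.2445] w 0.0235 t 9.75
```

There was no contact force with the underside 7 mm below the dowel tips, so both dowels are in. Next is the ring, then flush.

```bash
python3 -m handwheel '[[[0,0,0.002,0],[0,0,0.002,0],[0,0,0,0]]]';  python3 d.py .5333 -.0154 .0756 .245; python3 -m handwheel '[[[0,0,0.002,0],[0,0,0.001,0],[0,0,0,0]]]' - 60;  python3 d.py .5333 -.0154 .0756 .245
```

```text
time_s: 10.05
ee_pos: [0.5337, -0.0153, 0.0807]
eef_rot: [-3.133, -0.01, 0.244]
force: [-1.6, -0.9, 0.6]
grip_width: 0.0235
d tool [-0.0004  0.      0.0051] turn -0.0005 | F [-1.6 -0.9  0.6] M [-0.16  0.48  0.01] pos [ 0.5337 -0.0153  0.0807] rpy [-3.1333 -0.01    0.2445] w 0.0235 t 10.05
time_s: 10.35
ee_pos: [0.5338, -0.0153, 0.0784]
eef_rot: [-3.133, -0.01, 0.244]
force: [-2.6, -0.0, 4.3]
grip_width: 0.0237
d tool [-0.0005 -0.      0.0028] turn -0.0005 | F [-2.6 -0.   4.3] M [-0.15  0.75 -0.01] pos [ 0.5338 -0.0153  0.0784] rpy [-3.1334 -0.0102  0.2445] w 0.0237 t 10.35
```

```bash
python3 -m handwheel '[[[-0.0004,0,0.001,0],[0,0,0.001,0],[0,0,0,0]]]';  python3 d.py .5333 -.0154 .0756 .245; python3 -m handwheel '[[[0,0,0.001,0],[0,0,0.001,0],[0,0,0,0]]]';  python3 d.py .5333 -.0154 .0756 .245
```

```text
time_s: 10.65
ee_pos: [0.5337, -0.0153, 0.0772]
eef_rot: [-3.134, -0.011, 0.245]
force: [-4.0, -1.0, 5.3]
grip_width: 0.0238
d tool [-0.0005 -0.      0.0015] turn -0.0005 | F [-4.  -1.   5.3] M [-0.18  0.94  0.02] pos [ 0.5337 -0.0153  0.0772] rpy [-3.1337 -0.0114  0.2445] w 0.0238 t 10.65
time_s: 10.95
ee_pos: [0.5337, -0.0153, 0.0762]
eef_rot: [-3.134, -0.012, 0.245]
force: [-4.0, 0.1, 6.3]
grip_width: 0.0235
d tool [-0.0005 -0.      0.0006] turn -0.0004 | F [-4.   0.1  6.3] M [-0.09  1.18 -0.01] pos [ 0.5337 -0.0153  0.0762] rpy [-3.1338 -0.0116  0.2446] w 0.0235 t 10.95
```

```bash
python3 -m handwheel '[[[-0.001,0,0.001,0],[0,0,0.001,0],[0,0,0,0]]]';  python3 d.py .5333 -.0154 .0756 .245; python3 -m handwheel '[[[-0.0005,0,0.001,0],[0,0,0.001,0],[0,0,0,0]]]';  python3 d.py .5333 -.0154 .0756 .245
```

```text
time_s: 11.25
ee_pos: [0.5336, -0.0153, 0.0764]
eef_rot: [-3.134, -0.014, 0.245]
force: [-4.8, 0.3, 6.1]
grip_width: 0.0233
d tool [-0.0004 -0.      0.0008] turn -0.0003 | F [-4.8  0.3  6.1] M [-0.1   1.26 -0.01] pos [ 0.5336 -0.0153  0.0764] rpy [-3.1342 -0.0142  0.2447] w 0.0233 t 11.25
time_s: 11.55
ee_pos: [0.5336, -0.0154, 0.0765]
eef_rot: [-3.135, -0.016, 0.245]
force: [-5.9, -0.1, 6.1]
grip_width: 0.0237
d tool [-0.0003 -0.      0.0009] turn -0.0002 | F [-5.9 -0.1  6.1] M [-0.12  1.2  -0.01] pos [ 0.5336 -0.0154  0.0765] rpy [-3.1346 -0.0157  0.2448] w 0.0237 t 11.55
```

The cover centre is at TCP z 76.5 mm against an expected 75.6 mm, and pitch has drifted to -0.016. So the -x edge touches first and the +x side is about 1.5 mm high. Each loaded row restarts from the yielded pose, and that is where the tilt comes from. I'll back off the ring and use a sideways load on the dowels (+x) to creep the tilt back.

```bash
python3 -m handwheel '[[[0,0,-0.003,0],[0,0,-0.002,0],[0,0,0,0],[0,0,0,0]]]';  python3 d.py .5333 -.0154 .082 .245; python3 -m handwheel '[[[0.002,0,0,0],[0.002,0,0,0],[0.002,0,0,0],[0.002,0,0,0]]]';  python3 d.py .5333 -.0154 .082 .245
```

```text
time_s: 11.95
ee_pos: [0.5335, -0.0153, 0.0811]
eef_rot: [-3.135, -0.016, 0.245]
force: [0.2, -0.5, -3.0]
grip_width: 0.0237
d tool [-0.0002  0.     -0.0009] turn -0.0002 | F [ 0.2 -0.5 -3. ] M [-0.14 -0.07 -0.04] pos [ 0.5335 -0.0153  0.0811] rpy [-3.1345 -0.0159  0.2448] w 0.0237 t 11.95
time_s: 12.35
ee_pos: [0.5348, -0.0155, 0.0797]
eef_rot: [-3.133, 0.004, 0.245]
force: [-17.0, -5.3, 10.3]
grip_width: 0.0235
d tool [-0.0015 -0.0005 -0.0023] turn 0.0005 | F [-17.   -5.3  10.3] M [-0.93  3.23  0.06] pos [ 0.5348 -0.0155  0.0797] rpy [-3.133   0.0037  0.2455] w 0.0235 t 12.35
```

That works: pitch is now about +0.004. The level value, as at the grasp, is pitch -0.001 and roll -3.130. I unload and read.

```bash
python3 -m handwheel '[[[-0.0015,0,-0.002,0],[0,0,0,0],[0,0,0,0]]]';  python3 d.py .5333 -.0154 .082 .245
```

```text
time_s: 12.65
ee_pos: [0.5334, -0.0158, 0.0812]
eef_rot: [-3.133, 0.004, 0.245]
force: [-0.4, -0.0, -3.4]
grip_width: 0.0237
d tool [ 0.     -0.0004 -0.0008] turn 0.0003 | F [-0.4 -0.  -3.4] M [-0.01 -0.08 -0.02] pos [ 0.5334 -0.0158  0.0812] rpy [-3.1326  0.0039  0.2453] w 0.0237 t 12.65
```

```bash
python3 -m handwheel '[[[0,0,0.003,0],[-0.0004,0,0.003,0],[-0.0004,0,0.002,0]]]';  python3 d.py .5333 -.0154 .0756 .245
```

```text
time_s: 12.95
ee_pos: [0.5335, -0.0159, 0.0755]
eef_rot: [-3.133, 0.001, 0.246]
force: [-19.8, 1.2, 44.5]
grip_width: 0.0233
d tool [-0.0001 -0.0005 -0.0001] turn 0.0005 | F [-19.8   1.2  44.5] M [0.32 3.74 0.06] pos [ 0.5335 -0.0159  0.0755] rpy [-3.1334e+00  1.4000e-03  2.4550e-01] w 0.0233 t 12.95
```

It is flush: z 75.5 mm, with a steep force rise. I ease to a moderate holding push and look.

```bash
python3 -m handwheel '[[[-0.0005,0,0.0012,0],[-0.0003,0,0.0012,0]]]';  python3 d.py .5333 -.0154 .0756 .245; python3 - <<'E'
from e import *
b=imaging.camera('side')[:,:,::-1];cv2.imwrite('pics/s4.png',b);t=imaging.camera('top')[:,:,::-1]
p=ctrl.get_obs()['ee_pos'];print(p,ctrl.get_obs()['force'])
c=proj('side',p-[0,0,.03])[0].round();print(c);cv2.imwrite('pics/m4.png',crop(b,c,30,10))
E
```

```text
time_s: 13.15
ee_pos: [0.5335, -0.0159, 0.0755]
eef_rot: [-3.134, -0.001, 0.246]
force: [-7.7, 0.6, 16.2]
grip_width: 0.0235
d tool [-0.0001 -0.0005 -0.0001] turn 0.0007 | F [-7.7  0.6 16.2] M [0.09 1.72 0.02] pos [ 0.5335 -0.0159  0.0755] rpy [-3.1339e+00 -1.1000e-03  2.4570e-01] w 0.0235 t 13.15
[ 0.53349192 -0.01588954  0.07552402] [-5.74826057 -0.03687966 16.52573201]
[245. 199.]
```

View pics/m4.png

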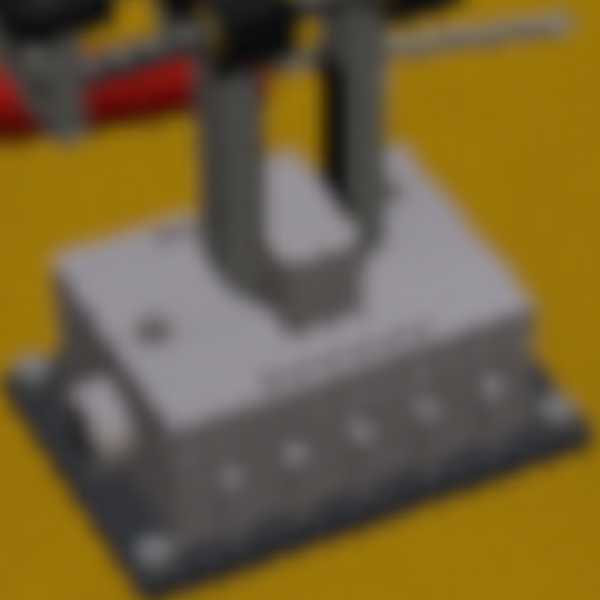

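The picture shows the cover plate flush on the block, with no gap along either visible edge and the dowel in hole B at about (155,328) of the crop. The pose is level (pitch -0.001, as at the grasp), and the hold is steady at 16.5 N net. I hand in.

```bash
python3 - <<'E'
from station import ctrl
o=ctrl.get_obs();print(o['time_s'],o['force'],o['ee_pos'],o['grip_width']);print(ctrl.hand_in())
E
```

```text
13.25 [-5.74826057 -0.03687966 16.52573201] [ 0.53349192 -0.01588954  0.07552402] 0.023605370851768042
the job is handed in; nothing more can be done
None
```

The grey cover is on both dowels of the middle housing, the one with the bearing, pressed flush, and I handed in at 13.25 s still holding it down.

- **Final checks:** the tool was at z 75.5 mm, where 75.6 mm was expected for flush. Tool tilt was within about 4 mrad of what it was at the grasp. The hold was steady at about 16.5 N net, roughly 20 N on the ring and flange, with the grip set to 60 N. The side picture showed no gap along the visible edges.
- **First press failed:** the cover rocked, leaving the +x side about 1.5 mm high. I backed off the ring, levelled it with a sideways load on the dowels of about 17 N, and pressed again.
- **Force during pressing:** the wrist force peaked at about 49 N.
- **Remaining uncertainty:** a sideways force of about 6 N was still there at the end. The far edges were not visible, so flushness there rests on height and tilt readings. I moved nothing else on purpose, but did not check the other objects in a final picture.

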